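# Change a memory tester over from modules to USB sticks

### The arm

A 7-joint arm with a two-finger parallel gripper is mounted at the origin on a cart in front of the work surface, level with it; the furniture and walls round the work are solid. World frame = base frame: x ahead of the robot, y to its left, z up, the work surface at z = 0. Lengths are in m, angles in rad, forces in N, time in s.
With the tool pointing down it reaches from about 0.425 to 1.025 m from the base axis. Payload 9.4 kg.
Tool frame: the origin (TCP) lies on the centre line of the jaws, within the pads' length; the fingertips stand manip.tcp_to_tips ahead of it and the grasp point (between the pads) lies 11 mm behind it (manip.tcp_to_tips is the distance from the TCP to the fingertips, in m); z points along the fingers, y is the line along which they close (so a half turn about z gives the same grasp; the last joint's range is limited). The gripper opens to 85 mm and grips with 20 to 120 N. Pads are 22 mm wide; open, the fingers measure 114 mm over their backs; the gripper's body (76 mm by 85 mm) begins 54 mm behind the grasp point. The pads swing forward as they close: fully open they stand 13 mm farther back than shut.
Start: joints at [-1.227, 0.599, -0.003, 1.599, 0.002, 0.943, -0.08], TCP at [0.296, 0.662, 0.239] pointing down, gripper open.
Joint ranges: [-2.57, 2.57], [-0.35, 1.97], [-1.29, 1.29], [0.11, 2.56], [-1.05, 4.19], [0.11, 1.86], [-2.63, 2.63]. Speed limits (rad/s): [2.22, 2.22, 3.01, 3.01, 3.14, 3.14, 3.14].

### API

Orientations are given as a 3x3 rotation matrix whose columns are the frame's x, y, z axes.
In Python, from bench import monitor, grab_frame, camera_info, manip gives the robot as it stands.
- The arm moves only by the tool step_arm, never from a script. Its argument "series" is one flat list of numbers, 6 for each row, row after row: the shift along the tool's x, y, z in cm, then the turn, a rotation vector about the tool's x, y, z in degrees. In form: [tx, ty, tz, ax, ay, az, tx, ty, tz, ax, ay, az, ...]. A call has 1 to 8 rows; each row shifts and turns the commanded pose from where the row before left it, along the tool's axes as they then stand; what a row does not reach is not made up. A row lasts 1/10 s, in which the tool goes at most 50 mm and 8.59 degrees, less where a joint would pass 70% of its speed; a pose out of reach is approached as far as the arm can. A call with a gripper value outside its range is refused whole. "grip" is the opening, from 0 (shut) to 1 (fully open), set as the call begins (left out, the last holds). The fingers move at their own pace and stop on an object; "newtons" is the grip in N (left out, the last holds). Time passes only in rows, so rows that do not move let the fingers close. It gives the time, the measured TCP pose, the force, the opening and the grip force at its end, in the units of the state.
- monitor.get_state(): the state, without advancing time (a new reading comes with each control period).
- grab_frame(name): name is "scene" or "top" or "wrist"; returns the picture (420x560x3 uint8, red, green, blue); there is no depth.
- camera_info(name): a dict with "intrinsics" (3x3 intrinsics, pixels), "pose" (4x4, takes a point from camera to world coordinates); the wrist camera has in their place "hand_eye" (4x4, takes a point from camera to tool coordinates, whose origin is the TCP and whose axes are the flange's). Camera axes: x right, y up, looking along -z (the intrinsics and any distortion apply to the point x, -y, -z); pixel columns grow to the right and rows downward; lengths in m; the calibration is good to about 2 mm. The wrist camera is an equidistant fisheye: a pixel r from the principal point sees the ray r / f radians off the axis. A picture is of the moment at which its call begins: read the wrist's pose just before it. camera_info takes no time and is no camera call.
- manip.hand_in(): hands the job in; it is judged then, once.
The state is a dict: "time_s": time; "qpos": joint angles; "qvel": joint speeds; "effort": joint torques, N m; "eef_pos": TCP position; "orientation": TCP orientation; "ft_force": force on the tool from outside, world axes, zero at the start; "moment": the same for the moment, N m; "opening": finger opening in m; "gripper_force": force on a finger pad.
Only numpy, scipy, OpenCV 4.12 (cv2) and the standard library are available. Lean on these libraries where they do the work, as an engineer would, in place of code of your own. Each camera call takes 0.05 s, during which the arm holds its last target. There are 200 camera calls.

### The job

Change the memory tester over from memory modules to USB sticks: put the tested green memory module flat into the pink tray, swap the two adapters so that the orange one sits fully home in the tester's bay and the grey one fully home in the black storage cradle (each holds only one, so park one on the empty blue mat meanwhile), and have the blue USB stick lying flat in the nest of the orange adapter. Keep the adapters upright, and leave the yellow multimeter where it is.

Things in the scene. Friction and masses are not known exactly. Their poses are not given: they have to be found in the camera images.
- tester: Memory tester, fixed: light-grey console 132 x 160 x 30 mm, display and keys along its -x side, black bay in its deck, long way along y: floor 64 x 110 mm, walls lean out to 74 x 120 mm at the deck. Bay floor 18 mm, deck 30 mm above the origin. Origin: on the table under the bay's centre (console reaches x -78 to +54, y -80 to +80 mm). At the start it holds the grey adapter.
- cradle: Storage cradle, fixed: black base 92 x 140 x 6 mm with leaning walls up to 18 mm above the table, open at the middle of the long sides; holds one adapter, long way along y, with 3 mm play each way at the bottom, 8 mm at the mouth. The adapter stands 6 mm above the table. Origin: centre of its underside. At the start it holds the orange adapter.
- grey_adapter: Adapter for memory modules, loose, 0.13 to 0.22 kg: light-grey block 58 (x) x 104 (y) x 30 mm high, upright sides, grasp across the 58 mm. Four aluminium corner locators, 7 mm high, on its top bound a nest 40 (x) x 80 (y) mm. Fits tester and cradle either way round. Starts in the tester, 18 mm of it above the deck. Origin: centre of its underside.
- orange_adapter: Adapter for USB sticks, loose, 0.13 to 0.22 kg: orange block 58 (x) x 104 (y) x 30 mm high, upright sides, grasp across the 58 mm. Four aluminium corner locators, 7 mm high, on its top bound a nest 28 (x) x 62 (y) mm, open for 44 mm along the middle of its long sides; nest floor 30 mm above the origin. Fits tester and cradle either way round. Origin: centre of its underside.
- memory_module: Green memory module with a black underside, loose, 30 (x) x 70 (y) x 9 mm, about 20 g; starts lying in the nest of the grey adapter, its underside 48 mm above the table; grasp across the 30 mm. Origin: centre of its underside, z up.
- usb_stick: Blue USB stick with a metal plug, loose, 18 (x) x 52 (y) x 8 mm, 15 g; starts flat on the table; grasp across the 18 mm. Lies in the nest either way round, its y along the nest's y. Origin: centre of its underside, z up.
- tray: Shallow pink tray, fixed, 116 (x) x 136 (y) x 14 mm high, walls and floor 3 mm thick (inside 110 x 130 mm), empty at the start: the place for the tested module. Origin: centre of its underside.
- mat: Thin blue anti-static mat, fixed, 120 (x) x 160 (y) x 2 mm, empty: the free spot to park an adapter. Origin: centre of its underside.
- multimeter: Yellow and black multimeter, 118 (x) x 68 (y) x 40 mm high, loose, lying on its back: a bystander to leave alone. Origin: centre of its underside.
Mind the look-alikes: they are no part of the job. What is shaped like the usb_stick but red or white is not meant.

How it is judged:
At the end, for the whole second after the job is handed in: Module flat in the tray; orange adapter on the tester's bay floor and grey one on the cradle's base (within 8 mm, 0.12 rad, 3.5 mm of height); USB stick flat in the orange nest (10 mm, 0.35 rad); all level, released and at rest; multimeter moved under 20 mm (horizontal distance between memory_module and tray below 0.055 m and z of memory_module in the frame of tray between -0.001 and 0.007 m and angle between each of memory_module, orange_adapter, grey_adapter, usb_stick's own z axis and vertical below 0.06 rad and horizontal distance between orange_adapter and tester below 0.008 m and z of orange_adapter in the frame of tester between 0.0135 and 0.0215 m and angle between the y axis of orange_adapter and the y axis of tester, either way round below 0.12 rad and horizontal distance between grey_adapter and cradle below 0.008 m and z of grey_adapter in the frame of cradle between 0.0015 and 0.0095 m and angle between the y axis of grey_adapter and the y axis of cradle, either way round below 0.12 rad and horizontal distance between usb_stick and orange_adapter below 0.01 m and z of usb_stick in the frame of orange_adapter between 0.0255 and 0.0335 m and angle between the y axis of usb_stick and the y axis of orange_adapter, either way round below 0.35 rad and linear speed of each of memory_module, usb_stick, grey_adapter, orange_adapter below 0.01 m/s and distance of multimeter from where it was at the start of the episode below 0.02 m); the robot touches nothing.
It fails at once if an adapter is tipped over (angle between any of grey_adapter, orange_adapter's own z axis and vertical above 0.6 rad).
It fails at once if the multimeter is shoved away (distance of multimeter from where it was at the start of the episode above 0.02 m).
It also fails if it takes over 112 s, if anything falls off the work surface, if the arm or the gripper's body presses on something with over 40 N, if the wrist force passes 120 N, or if a joint passes its speed limit or range.

## Working session

There is one attempt and no reset: what is moved stays moved. The work goes in short steps, Python scripts to look and compute and a tool call to move; the robot and the scene stay as the last step left them, time stands still between calls to the robot, and variables do not carry over. Pictures are saved under pics/ and viewed, at most 14 in all, crops included, and the job is handed in when it is done.

Besides the shell and the picture viewer there is one more tool, called by a JSON object that holds its "fn" and its "kwargs". step_arm: Moves the arm, as the interface text tells. Its arguments: {"type":"object","properties":{"series":{"type":"array","items":{"type":"number"}},"grip":{"type":"number"},"newtons":{"type":"number"}},"required":["series"]}

```bash
mkdir -p pics; ls; python3 - <<'E'
from bench import monitor, grab_frame, camera_info, manip
import cv2,numpy as np
np.set_printoptions(precision=4,suppress=True)
s=monitor.get_state();print(s);print(manip.tcp_to_tips)
for n in("scene","top","wrist"):
    print(n,camera_info(n))
for n in("scene","top"):
    cv2.imwrite(f"pics/{n}0.png",grab_frame(n)[:,:,::-1])
E
```

```text
pics
{'time_s': 0.0, 'qpos': array([-1.2267,  0.6002, -0.0026,  1.6001,  0.0018,  0.9429, -0.0798]), 'qvel': array([-0.0001, -0.0002, -0.001 , -0.0002,  0.0006, -0.0005, -0.0011]), 'effort': array([  0.0018, -77.6478,   1.5657, -25.7984,   0.0124,   0.0094,
         0.    ]), 'eef_pos': array([0.296 , 0.6613, 0.2384]), 'orientation': array([[-0.9128,  0.4085, -0.0005],
       [ 0.4085,  0.9128, -0.0015],
       [-0.0001, -0.0016, -1.    ]]), 'ft_force': array([-0.7129, -1.0727, -1.0495]), 'moment': array([-0.0178, -0.0042, -0.047 ]), 'gripper_force': 0.0, 'opening': 0.08517064154262886}
0.008
scene {'intrinsics': array([[409.9676,   0.    , 276.0119],
       [  0.    , 409.9676, 210.9833],
       [  0.    ,   0.    ,   1.    ]]), 'pose': array([[-0.5956,  0.4191, -0.6853,  0.0166],
       [-0.8032, -0.2994,  0.515 ,  0.4588],
       [ 0.0107,  0.8572,  0.5149,  0.4933],
       [ 0.    ,  0.    ,  0.    ,  1.    ]])}
top {'intrinsics': array([[534.6652,   0.    , 282.5117],
       [  0.    , 534.6652, 211.2782],
       [  0.    ,   0.    ,   1.    ]]), 'pose': array([[-0.0134,  0.993 , -0.1174,  0.4577],
       [-0.9997, -0.0154, -0.0164,  0.0106],
       [-0.0181,  0.1172,  0.9929,  1.2647],
       [ 0.    ,  0.    ,  0.    ,  1.    ]])}
wrist {'intrinsics': array([[325.1923,   0.    , 279.7743],
       [  0.    , 325.1923, 207.1691],
       [  0.    ,   0.    ,   1.    ]]), 'hand_eye': array([[-0.0012,  0.9551,  0.2964,  0.0755],
       [ 1.    ,  0.0013, -0.0001, -0.0005],
       [-0.0004,  0.2964, -0.9551, -0.135 ],
       [ 0.    ,  0.    ,  0.    ,  1.    ]])}
```

View pics/top0.png

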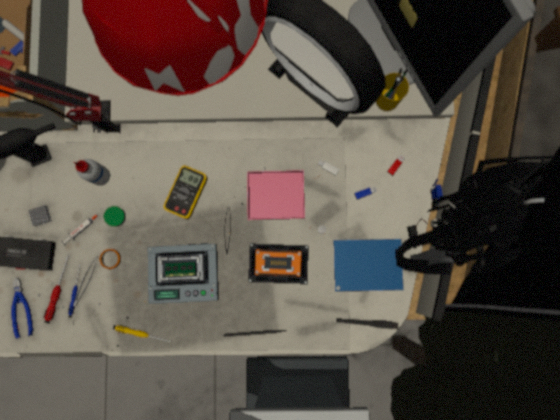

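View pics/scene0.png

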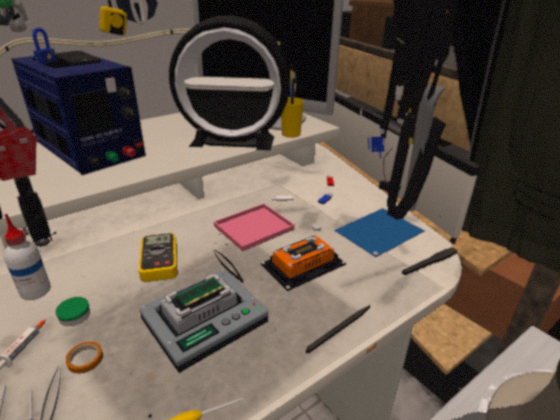

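The top view (560x420) shows:
- tester with the grey adapter and green module at (182,268)
- orange adapter in its cradle at (278,263)
- pink tray at (276,195)
- blue mat at (368,265)
- multimeter at (186,192)

USB-stick candidates are white (329,168), red (395,167) and blue (364,193). A blue clip at (437,190) hangs on other gear off the table. The blue stick at (364,193) fits the description. I'll confirm it in a crop.

```bash
cat > h.py <<'E'
from bench import monitor, grab_frame, camera_info, manip
import cv2,numpy as np
np.set_printoptions(precision=4,suppress=True)
def snap(n,save=None):
    s=monitor.get_state(); im=grab_frame(n)[:,:,::-1].copy()
    if save: cv2.imwrite(f"pics/{save}.png",im)
    return im,s
def cast(n,px,z,s=None):
    ci=camera_info(n);K=ci["intrinsics"];px=np.atleast_2d(np.array(px,float))
    u=(px[:,0]-K[0,2])/K[0,0];v=(px[:,1]-K[1,2])/K[1,1]
    if n=="wrist":
        r=np.hypot(u,v)+1e-12;d=np.c_[np.sin(r)*u/r,-np.sin(r)*v/r,-np.cos(r)]
        T=np.eye(4);T[:3,:3]=s["orientation"];T[:3,3]=s["eef_pos"];T=T@ci["hand_eye"]
    else: d=np.c_[u,-v,-np.ones(len(u))];T=ci["pose"]
    d=d@T[:3,:3].T;o=T[:3,3]
    return (o+d*((z-o[2])/d[:,2])[:,None])[:,:2]
def proj(n,p,s=None):
    ci=camera_info(n);K=ci["intrinsics"]
    if n=="wrist":
        T=np.eye(4);T[:3,:3]=s["orientation"];T[:3,3]=s["eef_pos"];T=T@ci["hand_eye"]
    else:T=ci["pose"]
    c=np.linalg.inv(T)@np.r_[p,1];x,y,w=c[0],-c[1],-c[2]
    if n=="wrist":
        r=np.hypot(x,y);t=np.arctan2(r,w);x,y,w=x/r*t,y/r*t,1
    return K[0,0]*x/w+K[0,2],K[1,1]*y/w+K[1,2]
R={"pink":((165,60,110),(179,255,255)),"orange":((4,140,110),(20,255,255)),"green":((45,80,15),(88,255,160)),
"blue":((95,120,40),(125,255,255)),"yellow":((21,130,90),(34,255,255))}
def find(im,col,box=None,k=5,hull=True,rng=None):
    m=cv2.inRange(cv2.cvtColor(im,cv2.COLOR_BGR2HSV),*(rng or R[col]))
    if box:
        b=np.zeros_like(m);b[box[1]:box[3],box[0]:box[2]]=1;m=m*b
    if k:m=cv2.morphologyEx(m,cv2.MORPH_CLOSE,np.ones((k,k)))
    c=max(cv2.findContours(m,cv2.RETR_EXTERNAL,cv2.CHAIN_APPROX_NONE)[0],key=cv2.contourArea)
    return c[:,0,:]
def rect(n,c,z,s=None):
    w=cast(n,c,z,s);(cx,cy),(a,b),t=cv2.minAreaRect((w*1000).astype(np.float32))
    if a<b: a,b,t=b,a,t+90   # t: direction of long side, deg from world x
    t=(t+90)%180-90
    return np.round([cx/1000,cy/1000,a/1000,b/1000,t],4)
E
python3 - <<'E'
from h import *
im,s=snap("top")
for c,box,z in(("pink",(230,150,320,235),.014),("blue",(325,225,415,305),.002),("orange",(240,235,320,290),.036),("green",(150,240,215,290),.057),("blue",(345,175,380,210),.008),("yellow",(155,155,215,230),.04)):
    k=find(im,c,box); print(c,z,len(k),rect("top",k,z))
a=cv2.resize(im[150:310,235:415],None,fx=3.2,fy=3.2,interpolation=2)[:, :400]
c1=cv2.resize(im[150:215,310:410],(560,364),interpolation=2);c2=cv2.resize(im[235:310,140:320],(560,233),interpolation=2)
cv2.imwrite("pics/c1.png",np.vstack([c1,c2]))
E
```

```text
pink 0.014 203 [  0.646    0.0482   0.1347   0.1142 -89.3534]
blue 0.002 227 [  0.4784  -0.1667   0.1549   0.1143 -89.5665]
orange 0.036 134 [ 0.4852  0.0439  0.1034  0.0549 87.8471]
green 0.057 79 [  0.4744   0.2635   0.0679   0.0292 -89.6639]
blue 0.008 33 [  0.6467  -0.1593   0.0349   0.0128 -70.2122]
yellow 0.04 132 [  0.6519   0.257    0.1148   0.0685 -24.2166]
```

View pics/c1.png

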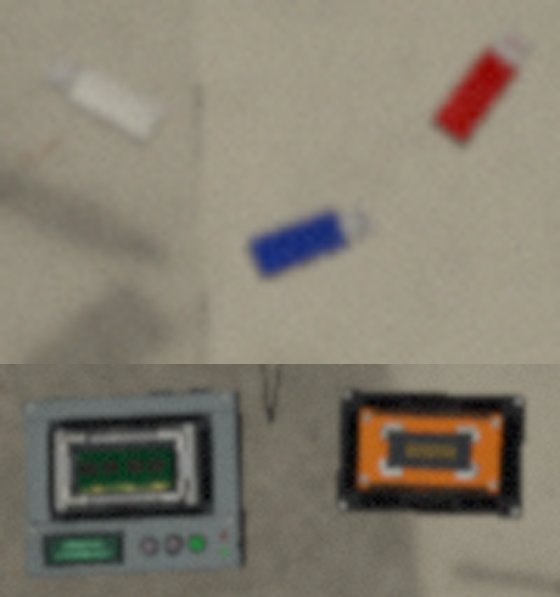

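The crop confirms the blue stick at top (364,193). Red and white are the look-alikes. All the adapters lie with their long side along world y. First move: turn the tool so its y is along world x, then go above the module.

{"fn": "step_arm", "kwargs": {"series": [0, 0, 0, 0, 0, 8.25, 0, 0, 0, 0, 0, 8.25, 0, 0, 0, 0, 0, 8.25, 0, 0, 0, 0, 0, 8.25, 0, 0, 0, 0, 0, 8.25, 0, 0, 0, 0, 0, 8.25, 0, 0, 0, 0, 0, 8.25, 0, 0, 0, 0, 0, 8.2], "grip": 0.5}}

```text
time_s: 0.95
eef_pos: [0.296, 0.6616, 0.239]
orientation: [[0.007, 1.0, -0.0], [1.0, -0.007, -0.0], [-0.0, -0.0, -1.0]]
ft_force: [-0.5, 0.2, 0.1]
opening: 0.0429
gripper_force: 0.0
```

{"fn": "step_arm", "kwargs": {"series": [-4.4, 2, 0.3, 0, 0, 0, -4.4, 2, 0.3, 0, 0, 0, -4.4, 2, 0.3, 0, 0, 0, -4.4, 2, 0.3, 0, 0, 0, -4.4, 2, 0.3, 0, 0, 0, -4.4, 2, 0.3, 0, 0, 0, -4.4, 2, 0.4, 0, 0, 0, -4.4, 2, 0.4, 0, 0, 0]}}

```text
time_s: 1.75
eef_pos: [0.4562, 0.3079, 0.2132]
orientation: [[0.001, 1.0, 0.0], [1.0, -0.001, 0.0], [0.0, 0.0, -1.0]]
ft_force: [1.7, 1.0, 0.3]
opening: 0.0423
gripper_force: 0.0
```

{"fn": "step_arm", "kwargs": {"series": [-2.3, 1, 0.5, 0, 0, 0, -2.3, 1, 0.5, 0, 0, 0, 0, 0, 0, 0, 0, 0, 0, 0, 0, 0, 0, 0]}}

```text
time_s: 2.15
eef_pos: [0.4759, 0.2633, 0.2032]
orientation: [[0.002, 1.0, -0.0], [1.0, -0.002, 0.0], [0.0, -0.0, -1.0]]
ft_force: [-0.4, 0.3, -0.2]
opening: 0.0429
gripper_force: 0.0
```

```bash
python3 - <<'E'
from h import *
im,s=snap("wrist","w1");print(s['eef_pos'],s['orientation'],s['opening'],manip.tcp_to_tips,s['ft_force'],s['time_s'])
E
```

```text
[0.4759 0.2633 0.2032] [[ 0.0023  1.     -0.0003]
 [ 1.     -0.0023  0.    ]
 [ 0.     -0.0003 -1.    ]] 0.04289874461561176 0.008 [-0.3656  0.3459 -0.2076] 2.15
```

View pics/w1.png

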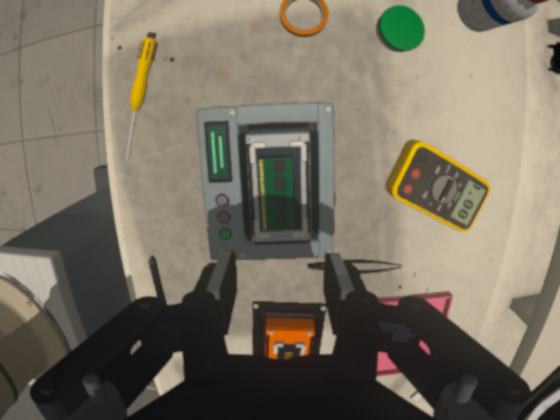

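The wrist view shows the tester with the module at (277,195), the adapter at (278,190), the orange adapter at (289,340) and the multimeter at (440,190). Measuring from here.

```bash
cat >> h.py <<'E'
def corr(s,x,y,z=None):
    d=np.array([x,y,s['eef_pos'][2] if z is None else z])-s['eef_pos']
    return s['orientation'].T@d*100
E
python3 - <<'E'
from h import *
im,s=snap("wrist")
box=(256,150,300,238)
k=find(im,"green",box);print("green",rect("wrist",k,.057,s))
k=find(im,None,box,rng=((15,60,20),(95,255,190)));print("green+gold",rect("wrist",k,.057,s),k.min(0),k.max(0))
k=find(im,"yellow",(380,130,500,240));print("yel",rect("wrist",k,.04,s))
k=find(im,None,(190,95,342,262),rng=((90,20,90),(120,120,200)),k=3);print("console@.03",rect("wrist",k,.03,s))
c=cv2.resize(im[95:265,190:345],None,fx=4.5,fy=3.5,interpolation=2);cv2.imwrite("pics/c2.png",c)
E
```

```text
green [  0.4749   0.2635   0.0663   0.0257 -87.7739]
green+gold [  0.4727   0.2632   0.0676   0.0303 -88.1478] [258 158] [293 231]
yel [  0.6427   0.2662   0.1196   0.064  -23.9919]Traceback (most recent call last):
  File "<stdin>", line 7, in <module>
  File "h.py", line 33, in find
    c=max(cv2.findContours(m,cv2.RETR_EXTERNAL,cv2.CHAIN_APPROX_NONE)[0],key=cv2.contourArea)
ValueError: max() iterable argument is empty
```

```bash
python3 - <<'E'
from h import *
im=cv2.imread("pics/w1.png")
cv2.imwrite("pics/c2.png",cv2.resize(im[95:265,190:345],None,fx=3.5,fy=3.5,interpolation=2))
E
```

```text
(no output)
```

View pics/c2.png

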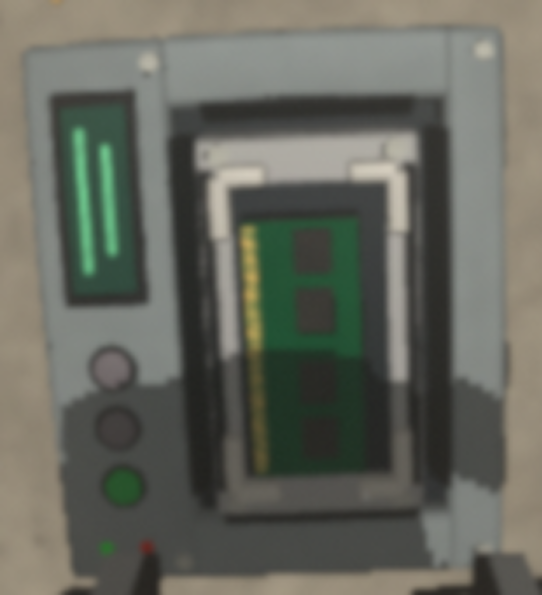

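{"fn": "step_arm", "kwargs": {"series": [0, -0.3, 3.3, 0, 0, 0, 0, 0, 3.3, 0, 0, 0, 0, 0, 3.3, 0, 0, 0, 0, 0, 3, 0, 0, 0, 0, 0, 1, 0, 0, 0, 0, 0, 0.6, 0, 0, 0, 0, 0, 0, 0, 0, 0], "grip": 0.47}}

```text
time_s: 2.95
eef_pos: [0.4728, 0.2641, 0.0584]
orientation: [[0.0, 1.0, 0.0], [1.0, -0.0, 0.0], [0.0, 0.0, -1.0]]
ft_force: [-0.6, -1.0, 0.3]
opening: 0.0398
gripper_force: 0.0
```

{"fn": "step_arm", "kwargs": {"series": [0, 0, 0, 0, 0, 0, 0, 0, 0, 0, 0, 0, 0, 0, 0, 0, 0, 0, 0, 0, 0, 0, 0, 0], "grip": 0, "newtons": 20}}

```text
time_s: 3.35
eef_pos: [0.4733, 0.264, 0.0593]
orientation: [[0.001, 1.0, 0.002], [1.0, -0.001, 0.001], [0.001, 0.002, -1.0]]
ft_force: [-1.7, 0.0, 8.4]
opening: 0.0289
gripper_force: 20.2
```

```bash
python3 - <<'E'
from h import *
import json
im=cv2.imread("pics/w1.png")
s={'eef_pos':np.array([.4759,.2633,.2032]),'orientation':np.array([[.0023,1,-.0003],[1,-.0023,0],[0,-.0003,-1]])}
P=lambda l:np.array(l)/3.5+[190,95]
for nm,l,z in(("console",[(25,50),(500,28),(503,570),(75,575)],.03),("hole",[(172,112),(445,98),(450,510),(195,505)],.03),("adapter",[(195,140),(418,130),(420,510),(222,515)],.048)):
    w=cast("wrist",P(l),z,s);print(nm,w.ravel(),w.mean(0),rect("wrist",P(l),z,s))
snap("wrist","w2")
E
```

```text
console [0.3974 0.3409 0.526  0.3452 0.5328 0.1864 0.4024 0.1849] [0.4647 0.2644] [  0.465    0.2636   0.159    0.1304 -88.0569]
hole [0.4377 0.3223 0.5113 0.3258 0.5157 0.2065 0.4405 0.2084] [0.4763 0.2658] [  0.476    0.2648   0.1194   0.0751 -87.848 ]
adapter [0.4457 0.3159 0.5024 0.3182 0.505  0.2143 0.45   0.213 ] [0.4758 0.2654] [  0.4761   0.2652   0.104    0.0568 -87.6667]
```

View pics/w2.png

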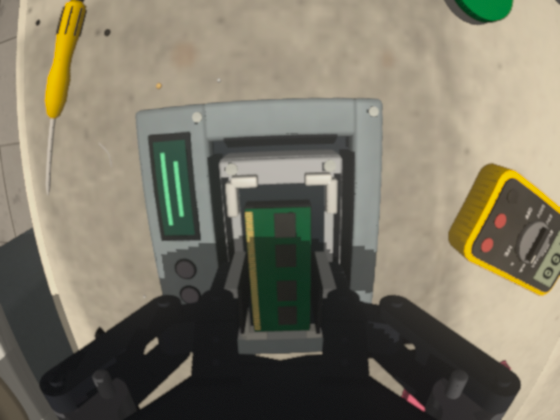

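The module is gripped at 29 mm. The wrist view shows both pads across its middle at (278,280). The tester hole's centre is about (0.476, 0.265), yawed +2°. Next: lift it and carry it to the tray.

{"fn": "step_arm", "kwargs": {"series": [0, 0, -1.5, 0, 0, 0, 0, 0, -3, 0, 0, 0, -1, 0.5, -2, 0, 0, 0, -4, 3, 0, 0, 0, 0, -4, 3.5, 0, 0, 0, 0, -4, 3.5, 0, 0, 0, 0, -4, 3.5, 0, 0, 0, 0, -4, 3, 0, 0, 0, 0], "newtons": 30}}

```text
time_s: 4.2
eef_pos: [0.6378, 0.0591, 0.1238]
orientation: [[0.001, 1.0, 0.001], [1.0, -0.001, 0.0], [0.0, 0.001, -1.0]]
ft_force: [0.2, 0.4, -0.0]
opening: 0.0291
gripper_force: 29.4
```

{"fn": "step_arm", "kwargs": {"series": [-0.6, 0.3, 1, 0, 0, 0, 0, 0, 3, 0, 0, 0, 0, 0, 3, 0, 0, 0, 0, 0, 1.5, 0, 0, 0, 0, 0, 0.6, 0, 0, 0, 0, 0, 0, 0, 0, 0]}}

```text
time_s: 4.8
eef_pos: [0.6391, 0.0547, 0.0321]
orientation: [[0.001, 1.0, -0.001], [1.0, -0.001, -0.0], [-0.0, -0.001, -1.0]]
ft_force: [0.4, 0.2, -0.1]
opening: 0.0291
gripper_force: 29.4
```

{"fn": "step_arm", "kwargs": {"series": [-0.5, 0.7, 0.8, 0, 0, 0, 0, 0, 0.6, 0, 0, 0, 0, 0, 0.2, 0, 0, 0, 0, 0, 0, 0, 0, 0]}}

```text
time_s: 5.2
eef_pos: [0.6462, 0.0495, 0.0162]
orientation: [[0.001, 1.0, -0.0], [1.0, -0.001, 0.0], [0.0, -0.0, -1.0]]
ft_force: [0.8, -0.5, -0.1]
opening: 0.0288
gripper_force: 29.4
```

{"fn": "step_arm", "kwargs": {"series": [0, 0, 0, 0, 0, 0, 0, 0, 0, 0, 0, 0, 0, 0, 0, 0, 0, 0], "grip": 0.5}}

```text
time_s: 5.5
eef_pos: [0.6464, 0.0496, 0.0166]
orientation: [[0.001, 1.0, 0.0], [1.0, -0.001, 0.0], [0.0, 0.0, -1.0]]
ft_force: [0.2, -0.4, -0.3]
opening: 0.0431
gripper_force: 0.0
```

{"fn": "step_arm", "kwargs": {"series": [0, 0, -3, 0, 0, 0, 0, 0, -4, 0, 0, 0, 0, -3.5, -4, 0, 0, 0, 0, -4.5, -4, 0, 0, 0, 0, -4.5, -2, 0, 0, 0, 0, -3.5, 0, 0, 0, 0, 0, 0, 0, 0, 0, 0, 0, 0, 0, 0, 0, 0], "grip": 1}}

```text
time_s: 6.3
eef_pos: [0.4962, 0.05, 0.1778]
orientation: [[0.001, 1.0, 0.001], [1.0, -0.001, 0.001], [0.001, 0.001, -1.0]]
ft_force: [1.3, 0.2, -0.4]
opening: 0.0854
gripper_force: 0.0
```

```bash
python3 - <<'E'
from h import *
im,s=snap("wrist","w3");print(s['eef_pos'],s['orientation'][0],s['opening'],s['ft_force'],s['time_s'])
E
```

```text
[0.4962 0.05   0.1778] [0.0005 1.     0.0015] 0.0854388719520022 [ 1.3293  0.2497 -0.3771] 6.3
```

View pics/w3.png

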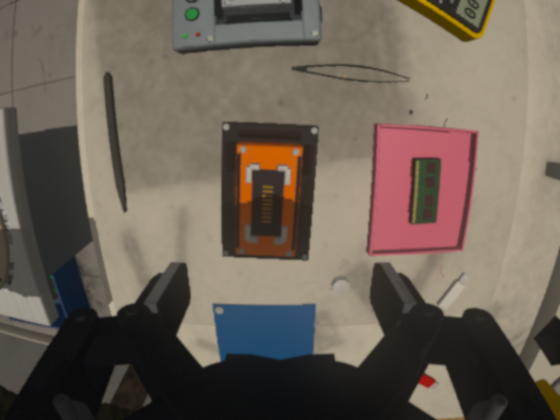

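The module lies flat in the tray at (424,190). The orange adapter is at (268,200), in its cradle. Measuring it.

```bash
python3 - <<'E'
from h import *
im=cv2.imread("pics/w3.png")
s=monitor.get_state()
k=find(im,"orange",(215,115,325,265));print("orange",rect("wrist",k,.036,s))
k2=find(im,"blue",(205,295,325,365));w=cast("wrist",k2,.002,s);print("mat",w.min(0),w.max(0))
box=(210,110,330,270)
k=find(im,None,box,rng=((0,0,0),(179,255,62)),k=3)
for z in(.006,.018):print("cradle",z,rect("wrist",k,z,s))
l=[(222,122),(319,125),(309,261),(222,256)]
for z in(.006,.018):w=cast("wrist",l,z,s);print(w.ravel(),w.mean(0))
m=find(im,"green",(405,150,445,230));print("mod",rect("wrist",m,.012,s));print("pink",rect("wrist",find(im,"pink",(360,115,485,260)),.014,s))
a=im[112:270,210:330];cv2.imwrite("pics/c3.png",cv2.resize(a,None,fx=3.7,fy=3.7,interpolation=2))
E
```

```text
orange [ 0.488   0.07    0.0566  0.0534 -0.21  ]
mat [ 0.4203 -0.1805] [ 0.5371 -0.0892]
cradle 0.006 [ 0.4848  0.0435  0.1368  0.0889 87.072 ]
cradle 0.018 [ 0.4853  0.0467  0.1314  0.0854 87.0721]
[ 0.4431  0.1142  0.5343  0.1107  0.528  -0.0293  0.4363 -0.0236] [0.4854 0.043 ]
[ 0.4452  0.1147  0.5328  0.1113  0.5268 -0.0232  0.4387 -0.0177] [0.4859 0.0462]
mod [  0.649    0.0494   0.0636   0.0217 -87.3517]
pink [  0.6458   0.0476   0.1345   0.1153 -89.6087]
```

View pics/c3.png

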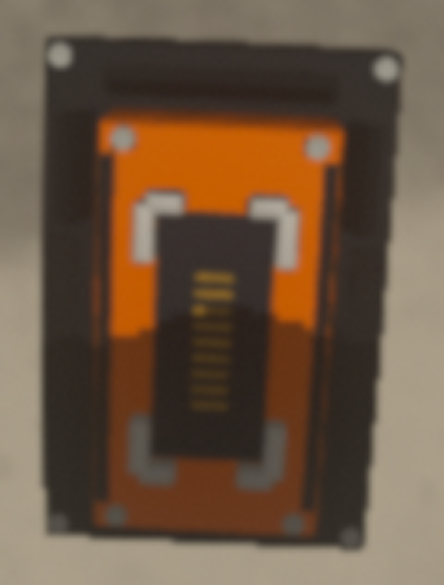

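Cradle and orange adapter: centre about (0.485, 0.0437), long axis 87.2°. Align and grasp at TCP z 0.030.

{"fn": "step_arm", "kwargs": {"series": [-0.6, -1.1, 0, 0, 0, 2.7, 0, 0, 3.5, 0, 0, 0, 0, 0, 3.5, 0, 0, 0, 0, 0, 3.5, 0, 0, 0, 0, 0, 0, 0, 0, 0], "grip": 1}}

```text
time_s: 6.85
eef_pos: [0.4831, 0.0428, 0.0685]
orientation: [[0.051, 0.999, -0.007], [0.999, -0.051, -0.002], [-0.002, -0.007, -1.0]]
ft_force: [-1.1, 0.4, 0.1]
opening: 0.0854
gripper_force: 0.0
```

{"fn": "step_arm", "kwargs": {"series": [0, 0, 2, 0, 0, 0, 0, 0, 1.5, 0, 0, 0, 0, 0, 0.8, 0, 0, 0, 0, 0, 0, 0, 0, 0]}}

```text
time_s: 7.25
eef_pos: [0.4851, 0.0434, 0.0292]
orientation: [[0.049, 0.999, -0.001], [0.999, -0.049, -0.0], [-0.0, -0.001, -1.0]]
ft_force: [0.3, 0.6, -0.4]
opening: 0.0853
gripper_force: 0.0
```

{"fn": "step_arm", "kwargs": {"series": [0, 0, 0, 0, 0, 0, 0, 0, 0, 0, 0, 0, 0, 0, 0, 0, 0, 0, 0, 0, 0, 0, 0, 0], "grip": 0, "newtons": 50}}

```text
time_s: 7.65
eef_pos: [0.4854, 0.0437, 0.0304]
orientation: [[0.048, 0.999, 0.002], [0.999, -0.048, 0.0], [0.0, 0.002, -1.0]]
ft_force: [-0.4, -1.0, 8.1]
opening: 0.0568
gripper_force: 52.0
```

{"fn": "step_arm", "kwargs": {"series": [0, 0, -1, 0, 0, 0, 0, 0, -2.5, 0, 0, 0, -1, 0, -2.5, 0, 0, 0, -4, 0, 0, 0, 0, 0, -4, 0, 0, 0, 0, 0, -4, 0.1, 0, 0, 0, 0, -4, 0.2, 0, 0, 0, 0, -3, 0, 0, 0, 0, 0]}}

```text
time_s: 8.45
eef_pos: [0.4782, -0.159, 0.0902]
orientation: [[0.05, 0.999, 0.001], [0.999, -0.05, -0.001], [-0.001, 0.001, -1.0]]
ft_force: [0.7, 0.3, -1.1]
opening: 0.0561
gripper_force: 54.8
```

{"fn": "step_arm", "kwargs": {"series": [-1, 0, 1.5, 0, 0, 0, 0, 0, 2.5, 0, 0, 0, 0, 0, 1.3, 0, 0, 0, 0, 0, 0, 0, 0, 0]}}

```text
time_s: 8.85
eef_pos: [0.4771, -0.1658, 0.0353]
orientation: [[0.048, 0.999, -0.002], [0.999, -0.048, 0.001], [0.001, -0.003, -1.0]]
ft_force: [-0.4, 0.2, -1.7]
opening: 0.0566
gripper_force: 54.7
```

{"fn": "step_arm", "kwargs": {"series": [0, 0, 0.5, 0, 0, 0, 0, 0, 0.3, 0, 0, 0, 0, 0, 0, 0, 0, 0]}}

```text
time_s: 9.15
eef_pos: [0.4781, -0.1659, 0.0284]
orientation: [[0.048, 0.999, 0.0], [0.999, -0.048, -0.0], [-0.0, 0.0, -1.0]]
ft_force: [-0.3, -0.1, -1.5]
opening: 0.0561
gripper_force: 54.8
```

{"fn": "step_arm", "kwargs": {"series": [0, 0, 0, 0, 0, 0, 0, 0, 0, 0, 0, 0, 0, 0, 0, 0, 0, 0, 0, 0, 0, 0, 0, 0], "grip": 1}}

```text
time_s: 9.55
eef_pos: [0.478, -0.1663, 0.0284]
orientation: [[0.048, 0.999, 0.0], [0.999, -0.048, -0.0], [-0.0, 0.0, -1.0]]
ft_force: [-0.9, 0.1, 0.3]
opening: 0.0854
gripper_force: 0.0
```

{"fn": "step_arm", "kwargs": {"series": [0, 0, -2, 0, 0, 0, 0, 0, -4, 0, 0, 0, 0, 0, -4, 0, 0, 0, 0, 0, -4, 0, 0, 0, 0, 0, -2, 0, 0, 0, 4.5, 0, 0, 0, 0, 0, 4.5, 0, 0, 0, 0, 0]}}

```text
time_s: 10.25
eef_pos: [0.4825, -0.0765, 0.1893]
orientation: [[0.052, 0.999, 0.003], [0.999, -0.052, -0.0], [-0.0, 0.003, -1.0]]
ft_force: [0.7, 0.0, 0.1]
opening: 0.0851
gripper_force: 0.0
```

{"fn": "step_arm", "kwargs": {"series": [4.5, 0, 0, 0, 0, 0, 4.5, 0, 0, 0, 0, 0, 4.5, 0, 0, 0, 0, 0, 4.5, 0, 0, 0, 0, -2.4, 4.5, 0, 0, 0, 0, -2.4, 4.5, 0, 0, 0, 0, 0, 4, 0, 0, 0, 0, 0, 0, 0, 0, 0, 0, 0]}}

```text
time_s: 11.05
eef_pos: [0.4873, 0.2399, 0.188]
orientation: [[-0.044, 0.999, 0.0], [0.999, 0.044, 0.003], [0.003, 0.0, -1.0]]
ft_force: [-1.1, -0.7, 0.2]
opening: 0.0856
gripper_force: 0.0
```

```bash
python3 - <<'E'
from h import *
im,s=snap("wrist","w4");t,_=snap("top","t4");print(s['eef_pos'],s['orientation'],s['time_s'])
k=find(t,"orange",(325,220,415,310));print("orange@mat",rect("top",k,.032))
cv2.imwrite("pics/m4.png",np.hstack([cv2.resize(im[60:300,180:400],(440,480)),cv2.resize(t[200:340,310:415],(360,480))]))
E
```

```text
[0.4873 0.2399 0.188 ] [[-0.0435  0.9991  0.0003]
 [ 0.999   0.0435  0.0027]
 [ 0.0026  0.0004 -1.    ]] 11.05
orange@mat [ 0.4776 -0.1651  0.1014  0.0523 86.7002]
```

View pics/m4.png

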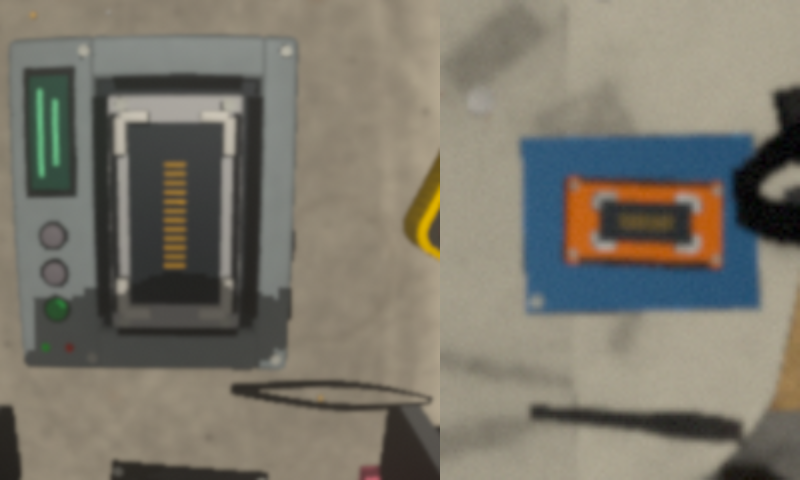

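The orange adapter stands upright on the mat. The grey adapter is still in the bay, in wrist crop corners (108,97) to (240,325). Its position next.

```bash
python3 - <<'E'
from h import *
s=monitor.get_state()
P=lambda l:np.array(l)/2+[180,60]
for nm,l,z in(("console",[(10,40),(297,38),(288,367),(25,367)],.03),("hole",[(95,78),(262,77),(252,330),(100,328)],.03),("adapter",[(108,97),(242,97),(240,326),(115,328)],.048)):
    r=rect("wrist",P(l),z,s);print(nm,r, cast("wrist",P(l),z,s).mean(0))
print(corr(s,.476,.265,.048))
E
```

```text
console [  0.4655   0.258    0.1589   0.1314 -88.5653] [0.4649 0.2585]
hole [  0.4763   0.2599   0.1189   0.0743 -88.6312] [0.4761 0.2597]
adapter [  0.4765   0.2589   0.1025   0.0565 -87.8556] [0.4764 0.259 ]
[ 3.1407 -1.0379 13.9928]
```

{"fn": "step_arm", "kwargs": {"series": [2.3, -1, 0, 0, 0, 0.3, 0, 0, 3.5, 0, 0, 0, 0, 0, 3.5, 0, 0, 0, 0, 0, 3, 0, 0, 0, 0, 0, 1, 0, 0, 0, 0, 0, 0, 0, 0, 0], "grip": 1}}

```text
time_s: 11.75
eef_pos: [0.4771, 0.2543, 0.0773]
orientation: [[-0.028, 1.0, -0.002], [1.0, 0.028, -0.002], [-0.002, -0.002, -1.0]]
ft_force: [0.2, -0.5, 0.8]
opening: 0.0854
gripper_force: 0.0
```

{"fn": "step_arm", "kwargs": {"series": [0, 0, 0, 0, 0, 0]}}

```text
time_s: 11.85
eef_pos: [0.478, 0.2554, 0.0791]
orientation: [[-0.029, 1.0, 0.001], [1.0, 0.029, 0.0], [0.0, 0.001, -1.0]]
ft_force: [0.6, 0.7, -0.0]
opening: 0.0853
gripper_force: 0.0
```

```bash
python3 - <<'E'
from h import *
im,s=snap("wrist","w5");print(s['eef_pos'],s['orientation'][0],s['time_s'],corr(s,.4763,.263,.045))
cv2.imwrite("pics/c5.png",cv2.resize(im[60:380,130:420],None,fx=1.8,fy=1.8))
E
```

```text
[0.478  0.2554 0.0791] [-0.0291  0.9996  0.0007] 11.85 [ 0.7684 -0.1499  3.4071]
```

View pics/c5.png

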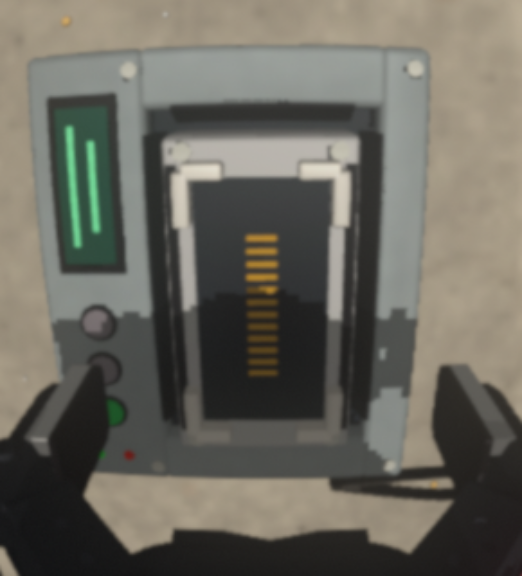

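The view shows the pads straddling the adapter, its corners at crop (162,138), (358,135), (345,440) and (188,442). Checking its y.

```bash
python3 - <<'E'
from h import *
s=monitor.get_state()
P=lambda l:np.array(l)/1.8+[130,60]
for nm,l,z in(("console",[(28,58),(430,50),(403,475),(82,468)],.03),("ad",[(162,138),(358,135),(345,440),(188,442)],.048),("nest",[(190,178),(333,178),(322,418),(204,418)],.048)):
    r=rect("wrist",P(l),z,s);c=cast("wrist",P(l),z,s);print(nm,r,c.mean(0))
print(s['eef_pos'],corr(s,.476,.262,.045))
E
```

```text
console [  0.465    0.2649   0.1604   0.1297 -87.53  ] [0.4652 0.2655]
ad [  0.4756   0.2669   0.1014   0.056  -87.6499] [0.4758 0.2669]
nest [  0.4754   0.2656   0.0796   0.0412 -88.4874] [0.4755 0.2656]
[0.4782 0.2557 0.0794] [ 0.6305 -0.2029  3.4426]
```

{"fn": "step_arm", "kwargs": {"series": [0.9, -0.2, 0, 0, 0, -0.5, 0, 0, 2, 0, 0, 0, 0, 0, 1.4, 0, 0, 0, 0, 0, 0, 0, 0, 0, 0, 0, 0, 0, 0, 0]}}

```text
time_s: 12.4
eef_pos: [0.475, 0.265, 0.0442]
orientation: [[-0.039, 0.999, -0.0], [0.999, 0.039, -0.0], [-0.0, -0.0, -1.0]]
ft_force: [0.6, 0.3, -0.1]
opening: 0.0853
gripper_force: 0.0
```

{"fn": "step_arm", "kwargs": {"series": [0, 0, 0, 0, 0, 0, 0, 0, 0, 0, 0, 0, 0, 0, 0, 0, 0, 0, 0, 0, 0, 0, 0, 0], "grip": 0, "newtons": 50}}

```text
time_s: 12.8
eef_pos: [0.4754, 0.265, 0.0451]
orientation: [[-0.039, 0.999, 0.001], [0.999, 0.039, 0.001], [0.001, 0.001, -1.0]]
ft_force: [-1.0, 0.1, 7.2]
opening: 0.0566
gripper_force: 52.2
```

{"fn": "step_arm", "kwargs": {"series": [0, 0, -1, 0, 0, 0, 0, 0, -2.5, 0, 0, 0, 0, 0, -2.5, 0, 0, 0, -4.4, 0, 0, 0, 0, 0, -4.4, 0, 0, 0, 0, 0, -4.4, 0, 0, 0, 0, 0, -4.4, 0.1, 0, 0, 0, 0, -4.5, 0, 0, 0, 0, 0]}}

```text
time_s: 13.6
eef_pos: [0.4848, 0.0426, 0.1049]
orientation: [[-0.04, 0.999, 0.001], [0.999, 0.04, 0.0], [-0.0, 0.001, -1.0]]
ft_force: [1.4, -0.4, -1.2]
opening: 0.0562
gripper_force: 54.3
```

{"fn": "step_arm", "kwargs": {"series": [0, 0, 0, 0, 0, 2.6, 0, 0, 0, 0, 0, 2.5, 0, 0, 2, 0, 0, 0, 0, 0, 0, 0, 0, 0, 0, 0, 0, 0, 0, 0]}}

```text
time_s: 14.1
eef_pos: [0.4844, 0.0455, 0.0842]
orientation: [[0.048, 0.999, -0.001], [0.999, -0.048, 0.0], [0.0, -0.001, -1.0]]
ft_force: [-0.3, -0.8, -1.0]
opening: 0.0562
gripper_force: 54.2
```

```bash
python3 - <<'E'
from h import *
im,s=snap("wrist","w6");print(s['eef_pos'],s['orientation'],s['time_s'],corr(s,.4852,.0437,.033))
cv2.imwrite("pics/c6.png",cv2.resize(im[60:380,130:420],None,fx=1.8,fy=1.8))
E
```

```text
[0.4844 0.0455 0.0842] [[ 0.048   0.9988 -0.0011]
 [ 0.9988 -0.048   0.0001]
 [ 0.0001 -0.0011 -1.    ]] 14.1 [-0.178   0.097   5.1235]
```

View pics/c6.png

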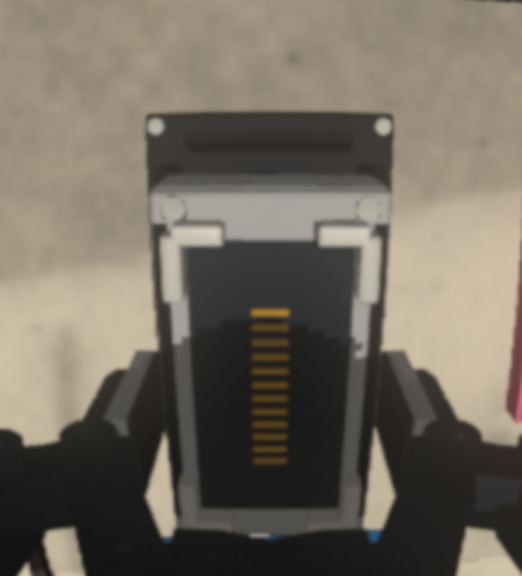

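The grey adapter is held level, square over the cradle. Its screws at crop (155,127) and (383,127) sit symmetric about it. Lowering.

{"fn": "step_arm", "kwargs": {"series": [-0.2, 0.1, 1.5, 0, 0, 0, 0, 0, 1.5, 0, 0, 0, 0, 0, 1, 0, 0, 0, 0, 0, 0.6, 0, 0, 0, 0, 0, 0.3, 0, 0, 0, 0, 0, 0.2, 0, 0, 0, 0, 0, 0, 0, 0, 0]}}

```text
time_s: 14.85
eef_pos: [0.4857, 0.0422, 0.0333]
orientation: [[0.05, 0.999, 0.0], [0.999, -0.05, 0.0], [0.0, 0.0, -1.0]]
ft_force: [0.2, -0.2, -1.4]
opening: 0.0562
gripper_force: 54.3
```

{"fn": "step_arm", "kwargs": {"series": [0, 0, 0.15, 0, 0, 0, 0, 0, 0, 0, 0, 0]}}

```text
time_s: 15.05
eef_pos: [0.4858, 0.0421, 0.033]
orientation: [[0.05, 0.999, 0.001], [0.999, -0.05, 0.0], [0.0, 0.001, -1.0]]
ft_force: [-2.1, -0.7, 17.7]
opening: 0.0561
gripper_force: 56.3
```

{"fn": "step_arm", "kwargs": {"series": [0, 0, 0, 0, 0, 0, 0, 0, 0, 0, 0, 0, 0, 0, 0, 0, 0, 0, 0, 0, 0, 0, 0, 0], "grip": 1}}

```text
time_s: 15.45
eef_pos: [0.4856, 0.0421, 0.0316]
orientation: [[0.05, 0.999, 0.0], [0.999, -0.05, -0.0], [-0.0, 0.0, -1.0]]
ft_force: [-1.0, -0.8, -0.4]
opening: 0.085
gripper_force: 0.0
```

{"fn": "step_arm", "kwargs": {"series": [0, 0, -2, 0, 0, 0, 0, 0, -4, 0, 0, 0, 0, 0, -4, 0, 0, 0, 0, 0, -3.5, 0, 0, 0, 0, 0, 0, 0, 0, 0, 0, 0, 0, 0, 0, 0]}}

```text
time_s: 16.05
eef_pos: [0.4859, 0.0423, 0.1672]
orientation: [[0.05, 0.999, 0.002], [0.999, -0.05, 0.0], [0.001, 0.002, -1.0]]
ft_force: [0.2, 0.6, -0.4]
opening: 0.0852
gripper_force: 0.0
```

```bash
python3 - <<'E'
from h import *
im,s=snap("wrist","w7");print(s['eef_pos'],s['orientation'][0],s['time_s'])
cv2.imwrite("pics/c7.png",cv2.resize(im[60:400,130:460],None,fx=1.7,fy=1.7))
E
```

```text
[0.4859 0.0423 0.1672] [0.0497 0.9988 0.0019] 16.05
```

View pics/c7.png

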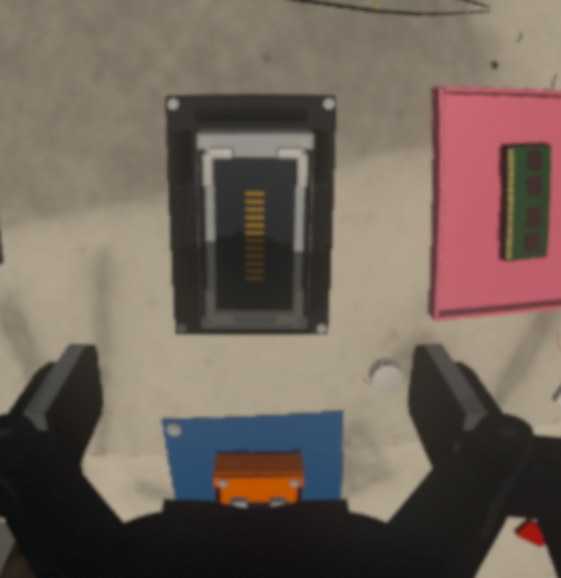

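The grey adapter sits level in the cradle: contact came at TCP 0.033, as expected. Back to the orange one on the mat.

{"fn": "step_arm", "kwargs": {"series": [-4.2, 0, 0, 0, 0, 0, -4.2, 0, 0, 0, 0, 0, -4.2, 0.1, 0, 0, 0, 0, -4.2, 0.1, 0, 0, 0, 0, -4, 0, 0, 0, 0, 0, 0, 0, 3.5, 0, 0, 0, 0, 0, 3.5, 0, 0, 0, 0, 0, 0, 0, 0, 0]}}

```text
time_s: 16.9
eef_pos: [0.4743, -0.1653, 0.0921]
orientation: [[0.051, 0.999, -0.009], [0.999, -0.051, 0.002], [0.002, -0.009, -1.0]]
ft_force: [-0.7, 0.2, 0.1]
opening: 0.0851
gripper_force: 0.0
```

{"fn": "step_arm", "kwargs": {"series": [0, 0, 0, 0, 0, 0]}}

```text
time_s: 17.0
eef_pos: [0.4762, -0.1654, 0.0956]
orientation: [[0.05, 0.999, -0.004], [0.999, -0.05, 0.001], [0.001, -0.004, -1.0]]
ft_force: [0.0, -0.0, 0.3]
opening: 0.0853
gripper_force: 0.0
```

{"fn": "step_arm", "kwargs": {"series": [0, 0, 2.5, 0, 0, 0, 0, 0, 2.5, 0, 0, 0, 0, 0, 1.5, 0, 0, 0, 0, 0, 0, 0, 0, 0, 0, 0, 0, 0, 0, 0]}}

```text
time_s: 17.5
eef_pos: [0.4777, -0.1656, 0.0327]
orientation: [[0.049, 0.999, 0.001], [0.999, -0.049, -0.0], [-0.0, 0.001, -1.0]]
ft_force: [-0.1, -0.0, -0.4]
opening: 0.0854
gripper_force: 0.0
```

{"fn": "step_arm", "kwargs": {"series": [0, 0, 0.35, 0, 0, 0, 0, 0, 0, 0, 0, 0]}}

```text
time_s: 17.7
eef_pos: [0.4777, -0.1657, 0.0289]
orientation: [[0.05, 0.999, 0.001], [0.999, -0.05, -0.0], [-0.0, 0.001, -1.0]]
ft_force: [-0.2, -0.9, -0.4]
opening: 0.0853
gripper_force: 0.0
```

{"fn": "step_arm", "kwargs": {"series": [0, 0, 0, 0, 0, 0, 0, 0, 0, 0, 0, 0, 0, 0, 0, 0, 0, 0, 0, 0, 0, 0, 0, 0], "grip": 0, "newtons": 50}}

```text
time_s: 18.1
eef_pos: [0.4774, -0.1658, 0.0289]
orientation: [[0.05, 0.999, 0.001], [0.999, -0.05, -0.0], [-0.0, 0.001, -1.0]]
ft_force: [-0.8, 0.7, 10.5]
opening: 0.0561
gripper_force: 51.3
```

{"fn": "step_arm", "kwargs": {"series": [0, 0, -1, 0, 0, 0, 0, 0, -2.5, 0, 0, 0, 0, 0, -4, 0, 0, 0, 0, 0, -2.5, 0, 0, 0, 4.5, -0.2, 0, 0, 0, 0, 4.5, -0.2, 0, 0, 0, 0, 4.5, -0.3, 0, 0, 0, 0, 4.5, -0.3, 0, 0, 0, 0]}}

```text
time_s: 18.9
eef_pos: [0.4759, 0.0161, 0.1288]
orientation: [[0.051, 0.999, 0.0], [0.999, -0.051, 0.0], [0.0, 0.0, -1.0]]
ft_force: [-0.4, 0.4, -2.3]
opening: 0.0562
gripper_force: 54.6
```

{"fn": "step_arm", "kwargs": {"series": [4.5, -0.3, 0, 0, 0, 0, 4.5, -0.3, 0, 0, 0, 0, 4.5, -0.3, 0, 0, 0, 0, 4.5, -0.2, 0, 0, 0, 0, 4.5, -0.2, 0, 0, 0, 0, 2.5, 0, 0, 0, 0, -2.5, 0, 0, 0, 0, 0, -2.5, 0, 0, 0, 0, 0, 0]}}

```text
time_s: 19.7
eef_pos: [0.4752, 0.2649, 0.1283]
orientation: [[-0.04, 0.999, -0.0], [0.999, 0.04, -0.0], [-0.0, -0.0, -1.0]]
ft_force: [0.8, -0.1, -1.3]
opening: 0.0565
gripper_force: 54.6
```

{"fn": "step_arm", "kwargs": {"series": [0, 0, 0, 0, 0, 0, 0, 0, 0, 0, 0, 0]}}

```text
time_s: 19.9
eef_pos: [0.4758, 0.2633, 0.1283]
orientation: [[-0.034, 0.999, -0.0], [0.999, 0.034, -0.001], [-0.001, -0.0, -1.0]]
ft_force: [-0.4, -0.9, -1.2]
opening: 0.0561
gripper_force: 54.6
```

```bash
python3 - <<'E'
from h import *
im,s=snap("wrist","w8");print(s['eef_pos'],s['orientation'],s['time_s'],corr(s,.476,.265,.045))
k=find(im,"orange",(150,100,420,400));z=s['eef_pos'][2]+.003;w=cast("wrist",k,z,s);print(w.min(0),w.max(0),z)
E
```

```text
[0.4758 0.2633 0.1283] [[-0.0344  0.9994 -0.0002]
 [ 0.9994  0.0344 -0.0005]
 [-0.0005 -0.0002 -1.    ]] 19.9 [0.1746 0.0281 8.3346]
[0.4455 0.2126] [0.5021 0.3185] 0.1313466827533134
```

{"fn": "step_arm", "kwargs": {"series": [0.1, 0, 2, 0, 0, 0, 0, 0, 2.5, 0, 0, 0, 0, 0, 2, 0, 0, 0, 0, 0, 1, 0, 0, 0, 0, 0, 0.4, 0, 0, 0, 0, 0, 0, 0, 0, 0]}}

```text
time_s: 20.55
eef_pos: [0.4758, 0.2655, 0.0491]
orientation: [[-0.037, 0.999, -0.0], [0.999, 0.037, -0.0], [-0.0, -0.0, -1.0]]
ft_force: [-0.6, -0.3, -1.9]
opening: 0.056
gripper_force: 54.6
```

{"fn": "step_arm", "kwargs": {"series": [0, 0, 0.2, 0, 0, 0, 0, 0, 0.1, 0, 0, 0, 0, 0, 0, 0, 0, 0, 0, 0, 0, 0, 0, 0]}}

```text
time_s: 20.95
eef_pos: [0.4758, 0.2661, 0.0465]
orientation: [[-0.037, 0.999, 0.0], [0.999, 0.037, 0.0], [0.0, 0.001, -1.0]]
ft_force: [0.3, 0.2, -1.3]
opening: 0.0561
gripper_force: 54.6
```

{"fn": "step_arm", "kwargs": {"series": [-0.15, 0, 0, 0, 0, 0, 0, 0, 0.15, 0, 0, 0, 0, 0, 0.1, 0, 0, 0, 0, 0, 0, 0, 0, 0]}}

```text
time_s: 21.35
eef_pos: [0.4759, 0.2642, 0.0449]
orientation: [[-0.037, 0.999, 0.001], [0.999, 0.037, 0.001], [0.001, 0.001, -1.0]]
ft_force: [-4.5, -2.2, 18.1]
opening: 0.0561
gripper_force: 56.7
```

Contact came exactly at the bay floor height. Release, rise, and fly to the blue stick.

{"fn": "step_arm", "kwargs": {"series": [0, 0, 0, 0, 0, 0, 0, 0, 0, 0, 0, 0, 0, 0, 0, 0, 0, 0, 0, 0, 0, 0, 0, 0], "grip": 1}}

```text
time_s: 21.75
eef_pos: [0.4757, 0.2644, 0.0435]
orientation: [[-0.037, 0.999, -0.0], [0.999, 0.037, -0.0], [-0.0, -0.0, -1.0]]
ft_force: [0.2, 0.4, -0.1]
opening: 0.0853
gripper_force: 0.0
```

{"fn": "step_arm", "kwargs": {"series": [0, 0, -2, 0, 0, 0, 0, 0, -4, 0, 0, 0, 0, 0, -4, 0, 0, 0, 0, 0, -2, 0, 0, 0, 0, 0, 0, 0, 0, 0, 0, 0, 0, 0, 0, 0]}}

```text
time_s: 22.35
eef_pos: [0.4756, 0.2645, 0.1637]
orientation: [[-0.038, 0.999, 0.0], [0.999, 0.038, 0.0], [0.0, 0.0, -1.0]]
ft_force: [1.2, -0.2, -0.8]
opening: 0.0853
gripper_force: 0.0
```

```bash
python3 - <<'E'
from h import *
im,s=snap("wrist","w9");print(s['eef_pos'],s['orientation'],s['time_s'])
k=find(im,"orange",(190,60,380,330),k=35)
print("orange",rect("wrist",k,.048,s))
k=find(im,None,(190,60,380,330),k=0,rng=((0,0,150),(179,60,255)));print(rect("wrist",k,.055,s))
cv2.imwrite("pics/c9.png",cv2.resize(im[60:330,170:400],None,fx=2.2,fy=2.2))
E
```

```text
[0.4756 0.2645 0.1637] [[-0.0376  0.9993  0.0005]
 [ 0.9993  0.0376  0.0004]
 [ 0.0004  0.0005 -1.    ]] 22.35
orange [  0.4754   0.2654   0.1017   0.0567 -87.9025]
[  0.5393   0.3693   0.0357   0.0129 -47.8525]
```

View pics/c9.png

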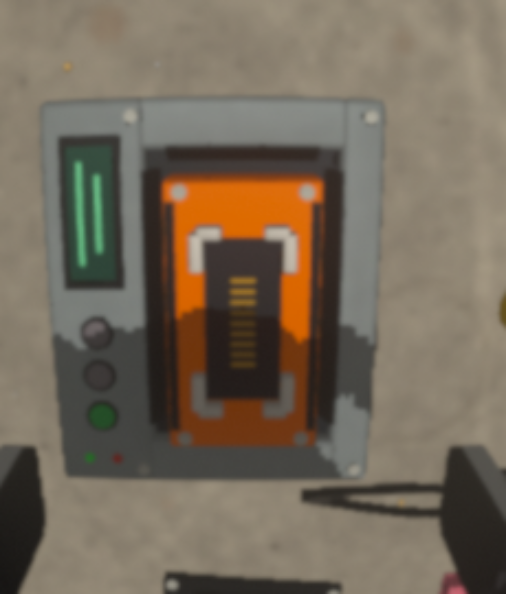

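{"fn": "step_arm", "kwargs": {"series": [-4.2, 1.6, 0, 0, 0, 0, -4.2, 1.6, 0, 0, 0, 0, -4.2, 1.6, 0, 0, 0, 0, -4.2, 1.6, 0, 0, 0, 0, -4.2, 1.6, 0, 0, 0, 0, -4.2, 1.6, 0, 0, 0, 0, -4.2, 1.6, 0, 0, 0, 0, -4.2, 1.6, 0, 0, 0, 0], "grip": 0.4}}

```text
time_s: 23.2
eef_pos: [0.6159, -0.0684, 0.1618]
orientation: [[-0.037, 0.999, -0.003], [0.999, 0.037, 0.0], [0.0, -0.003, -1.0]]
ft_force: [0.8, -0.2, 0.1]
opening: 0.0341
gripper_force: 0.0
```

{"fn": "step_arm", "kwargs": {"series": [-4.2, 1.6, 0, 0, 0, 0, -4.2, 1.5, 0, 0, 0, 0, 0, 0, 0, 0, 0, -6, 0, 0, 0, 0, 0, -6, 0, 0, 0, 0, 0, -5.7, 0, 0, 0, 0, 0, 0, 0, 0, 0, 0, 0, 0, 0, 0, 0, 0, 0, 0]}}

```text
time_s: 24.0
eef_pos: [0.65, -0.1492, 0.1629]
orientation: [[-0.337, 0.941, -0.001], [0.941, 0.337, 0.0], [0.001, -0.001, -1.0]]
ft_force: [0.6, 1.2, 0.6]
opening: 0.0345
gripper_force: 0.0
```

```bash
python3 - <<'E'
from h import *
im,s=snap("wrist","w10");print(s['eef_pos'],s['orientation'],s['time_s'])
for b in(None,):
    m=cv2.inRange(cv2.cvtColor(im,cv2.COLOR_BGR2HSV),(105,130,40),(130,255,255))
    for c in cv2.findContours(m,0,2)[0]:
        if cv2.contourArea(c)>60:print(cv2.boundingRect(c),rect("wrist",c[:,0],.008,s))
E
```

```text
[ 0.65   -0.1492  0.1629] [[-0.3374  0.9413 -0.0011]
 [ 0.9413  0.3374  0.0002]
 [ 0.0005 -0.001  -1.    ]] 24.0
(168, 367, 21, 23) [ 0.6017 -0.4301  0.0558  0.0234 63.4112]
(266, 182, 15, 13) [ 0.6434 -0.1452  0.0159  0.0091 -9.5051]
(61, 160, 96, 67) [ 0.4797 -0.2033  0.1157  0.0683  8.0894]
```

Orange is seated in the bay at (0.4754, 0.2654). The stick's mask is only partial because of shadow, so I'll use my last picture on it.

```bash
python3 - <<'E'
from h import *
im=cv2.imread("pics/w10.png");s=monitor.get_state()
for lo in((100,80,15),(100,60,25)):
    c=find(im,None,(235,140,320,270),k=3,rng=(lo,(130,255,255)));print(c.min(0),c.max(0),rect("wrist",c,.008,s))
p=np.array([(205,240),(282,240),(280,398),(207,398)])/2.2+[170,60]
s9={'eef_pos':np.array([.4756,.2645,.1637]),'orientation':np.array([[-.0376,.9993,.0005],[.9993,.0376,.0004],[.0004,.0005,-1]])}
print("nest",rect("wrist",p,.048,s9),cast("wrist",p,.048,s9).mean(0))
cv2.imwrite("pics/c10.png",cv2.resize(im[130:280,220:350],None,fx=4,fy=4,interpolation=2))
E
```

```text
[265 181] [281 220] [  0.6469  -0.1594   0.0377   0.0147 -70.259 ]
[265 181] [282 220] [  0.6473  -0.1593   0.0377   0.0156 -70.3787]
nest [  0.4763   0.2628   0.0608   0.0278 -87.962 ] [0.4762 0.2628]
```

View pics/c10.png

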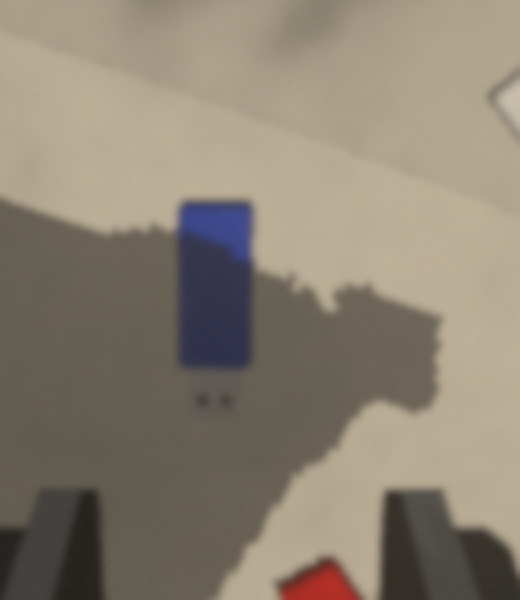

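The crop shows the blue stick (body (180–252, 200–368), plug at (215,395)) aligned with the tool. Its centre is about (0.649, -0.166). Grasping it.

{"fn": "step_arm", "kwargs": {"series": [-1.6, -0.6, 2, 0, 0, 0, 0, 0, 3.5, 0, 0, 0, 0, 0, 3.5, 0, 0, 0, 0, 0, 3, 0, 0, 0, 0, 0, 1.2, 0, 0, 0, 0, 0, 0, 0, 0, 0, 0, 0, 0, 0, 0, 0]}}

```text
time_s: 24.75
eef_pos: [0.6507, -0.1665, 0.0326]
orientation: [[-0.339, 0.941, 0.001], [0.941, 0.339, -0.0], [-0.001, 0.001, -1.0]]
ft_force: [-0.2, 0.5, 0.2]
opening: 0.0342
gripper_force: 0.0
```

{"fn": "step_arm", "kwargs": {"series": [0, -0.1, 1, 0, 0, 0, 0, 0, 0.8, 0, 0, 0, 0, 0, 0, 0, 0, 0]}}

```text
time_s: 25.05
eef_pos: [0.6487, -0.1667, 0.013]
orientation: [[-0.339, 0.941, -0.001], [0.941, 0.339, 0.0], [0.0, -0.001, -1.0]]
ft_force: [-0.2, 0.1, 0.5]
opening: 0.0343
gripper_force: 0.0
```

{"fn": "step_arm", "kwargs": {"series": [0, 0, 0, 0, 0, 0, 0, 0, 0, 0, 0, 0, 0, 0, 0, 0, 0, 0, 0, 0, 0, 0, 0, 0], "grip": 0, "newtons": 25}}

```text
time_s: 25.45
eef_pos: [0.6493, -0.1668, 0.0139]
orientation: [[-0.339, 0.941, 0.0], [0.941, 0.339, -0.0], [-0.0, 0.0, -1.0]]
ft_force: [0.0, 0.6, 0.5]
opening: 0.0162
gripper_force: 24.5
```

{"fn": "step_arm", "kwargs": {"series": [0, 0, -1.5, 0, 0, 0, 0, 0, -3, 0, 0, 0, 0, 0, -4, 0, 0, 0, 0, 0, -2.5, 0, 0, 0, 4.6, -0.1, 0, 0, 0, 0, 4.6, -0.2, 0, 0, 0, 0, 4.6, -0.2, 0, 0, 0, 0, 4.6, -0.2, 0, 0, 0, 0]}}

```text
time_s: 26.25
eef_pos: [0.5795, 0.0053, 0.125]
orientation: [[-0.339, 0.941, 0.001], [0.941, 0.339, 0.0], [-0.0, 0.001, -1.0]]
ft_force: [0.8, 0.9, -0.1]
opening: 0.0159
gripper_force: 24.4
```

{"fn": "step_arm", "kwargs": {"series": [4.6, -0.2, 0, 0, 0, 0, 4.6, -0.2, 0, 0, 0, 0, 4.6, -0.2, 0, 0, 0, 0, 4.6, -0.2, 0, 0, 0, 0, 4.6, -0.2, 0, 0, 0, 0, 4.6, 0, 0, 0, 0, 6, 0, 0, 0, 0, 0, 6, 0, 0, 0, 0, 0, 5.7]}}

```text
time_s: 27.05
eef_pos: [0.4762, 0.2625, 0.1247]
orientation: [[-0.037, 0.999, 0.001], [0.999, 0.037, 0.001], [0.001, 0.001, -1.0]]
ft_force: [0.2, -0.5, -0.1]
opening: 0.016
gripper_force: 24.5
```

{"fn": "step_arm", "kwargs": {"series": [0, 0, 0, 0, 0, 0, 0, 0, 0, 0, 0, 0, 0, 0, 0, 0, 0, 0]}}

```text
time_s: 27.35
eef_pos: [0.4773, 0.2598, 0.1241]
orientation: [[-0.039, 0.999, 0.0], [0.999, 0.039, 0.0], [0.0, 0.0, -1.0]]
ft_force: [-0.8, 0.7, -0.1]
opening: 0.0163
gripper_force: 24.5
```

```bash
python3 - <<'E'
from h import *
im,s=snap("wrist","w11");print(s['eef_pos'],s['orientation'],s['time_s'],corr(s,.4758,.264,.062))
c=find(im,None,(235,140,330,330),k=5,rng=((100,70,15),(135,255,255)));z=s['eef_pos'][2]-.006
print(c.min(0),c.max(0),rect("wrist",c,z,s))
k=find(im,"orange",(190,60,380,330),k=35);print("orange",rect("wrist",k,.048,s))
E
```

```text
[0.4773 0.2598 0.1241] [[-0.0388  0.9992  0.0004]
 [ 0.9992  0.0388  0.0004]
 [ 0.0004  0.0004 -1.    ]] 27.35 [ 0.4199 -0.1321  6.2082]
[260 214] [298 291] [  0.4765   0.2674   0.0412   0.0176 -87.5909]
orange [  0.4767   0.2752   0.0857   0.0571 -85.1229]
```

{"fn": "step_arm", "kwargs": {"series": [0.4, -0.1, 0, 0, 0, 0, 0, 0, 2, 0, 0, 0, 0, 0, 2, 0, 0, 0, 0, 0, 0.7, 0, 0, 0, 0, 0, 0, 0, 0, 0, 0, 0, 0, 0, 0, 0]}}

```text
time_s: 28.0
eef_pos: [0.4761, 0.2641, 0.077]
orientation: [[-0.037, 0.999, 0.0], [0.999, 0.037, 0.0], [0.0, 0.0, -1.0]]
ft_force: [0.5, -0.8, -0.5]
opening: 0.0164
gripper_force: 24.5
```

```bash
python3 - <<'E'
from h import *
im,s=snap("wrist","w12");print(s['eef_pos'],s['time_s'],corr(s,.4758,.2637,.064))
c=find(im,None,(235,140,330,330),k=5,rng=((100,70,15),(135,255,255)));z=s['eef_pos'][2]-.006
print(c.min(0),c.max(0),rect("wrist",c,z,s))
h=cv2.cvtColor(im,cv2.COLOR_BGR2HSV);m=cv2.inRange(h,(0,0,120),(179,70,255));m[:130]=0;m[330:]=0;m[:,:235]=0;m[:,330:]=0
for q in cv2.findContours(m,0,1)[0]:
    if cv2.contourArea(q)>15:
        w=cast("wrist",q[:,0],.055,s);print(cv2.boundingRect(q),w.min(0),w.max(0))
E
```

```text
[0.4761 0.2641 0.077 ] 28.0 [-0.0368 -0.0347  1.3022]
[260 214] [299 291] [  0.4756   0.2716   0.0411   0.0181 -87.9276]
(295, 189, 22, 32) [0.4823 0.2841] [0.4933 0.3005]
(243, 189, 22, 32) [0.4563 0.2829] [0.4669 0.2996]
(319, 161, 9, 9) [0.4934 0.3109] [0.4975 0.3149]
(235, 161, 5, 9) [0.4522 0.3094] [0.4542 0.3134]
(235, 130, 95, 2) [0.452  0.3281] [0.4974 0.3303]
```

{"fn": "step_arm", "kwargs": {"series": [0.05, 0, 0.6, 0, 0, 0, 0, 0, 0.5, 0, 0, 0, 0, 0, 0.2, 0, 0, 0, 0, 0, 0, 0, 0, 0, 0, 0, 0, 0, 0, 0]}}

```text
time_s: 28.55
eef_pos: [0.4759, 0.2645, 0.0636]
orientation: [[-0.037, 0.999, -0.0], [0.999, 0.037, -0.0], [-0.0, -0.0, -1.0]]
ft_force: [-1.2, -0.2, -0.3]
opening: 0.0162
gripper_force: 24.5
```

{"fn": "step_arm", "kwargs": {"series": [0, 0, 0.1, 0, 0, 0, 0, 0, 0, 0, 0, 0]}}

```text
time_s: 28.75
eef_pos: [0.4759, 0.2646, 0.0626]
orientation: [[-0.037, 0.999, 0.0], [0.999, 0.037, 0.0], [0.0, 0.0, -1.0]]
ft_force: [0.2, -1.0, -0.2]
opening: 0.0163
gripper_force: 24.5
```

{"fn": "step_arm", "kwargs": {"series": [0, 0, 0, 0, 0, 0, 0, 0, 0, 0, 0, 0, 0, 0, 0, 0, 0, 0], "grip": 0.35}}

```text
time_s: 29.05
eef_pos: [0.4759, 0.2646, 0.0627]
orientation: [[-0.037, 0.999, 0.0], [0.999, 0.037, 0.0], [0.0, 0.0, -1.0]]
ft_force: [0.3, -0.2, 0.0]
opening: 0.0298
gripper_force: 0.0
```

{"fn": "step_arm", "kwargs": {"series": [0, 0, -1, 0, 0, 0, 0, 0, -2, 0, 0, 0, 0, 0, -4, 0, 0, 0, 0, 0, -4, 0, 0, 0, 0, 0, 0, 0, 0, 0, 0, 0, 0, 0, 0, 0]}}

```text
time_s: 29.65
eef_pos: [0.4761, 0.265, 0.1742]
orientation: [[-0.038, 0.999, 0.002], [0.999, 0.038, 0.002], [0.002, 0.002, -1.0]]
ft_force: [-0.4, -0.5, -0.7]
opening: 0.0302
gripper_force: 0.0
```

```bash
python3 - <<'E'
from h import *
im,s=snap("wrist","w13");print(s['eef_pos'],s['time_s'],s['opening'],s['ft_force'])
c=find(im,None,(235,120,330,300),k=5,rng=((100,70,15),(135,255,255)))
print("stick body",c.min(0),c.max(0),rect("wrist",c,.056,s))
k=find(im,"orange",(190,60,380,330),k=41);print("orange",rect("wrist",k,.048,s))
k=find(im,"yellow",(330,100,540,300));print("yel",rect("wrist",k,.04,s))
t,_=snap("top")
for n,b,z in(("yellow",(155,155,215,230),.04),("green",(255,175,300,220),.012)):print(n,rect("top",find(t,n,b),z))
E
```

```text
[0.4761 0.265  0.1742] 29.65 0.030202259303074366 [-0.4373 -0.5012 -0.7333]
stick body [268 171] [290 219] [  0.4755   0.2717   0.0403   0.0179 -88.4722]
orange [  0.4756   0.2653   0.1028   0.0566 -88.0734]
yel [  0.6412   0.2668   0.1203   0.0637 -23.7777]
yellow [  0.6517   0.2568   0.1149   0.0686 -23.8817]
green [  0.6471   0.0486   0.0624   0.0218 -88.0241]
```

The stick lies centred in the nest at (0.4755, 0.265), within 0.4° of the adapter. The multimeter hasn't moved, and the module is in the tray. Handing in.

```bash
python3 -c "
from bench import manip
print(manip.hand_in())"
```

```text
the job is handed in; nothing more can be done
None
```

I finished the changeover and handed it in at about 30 s of the 112 s allowed; no verdict came back. The module is flat in the tray, the orange adapter is in the tester with the blue stick in its nest, the grey adapter is in the cradle, and the multimeter has not moved.

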